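# Lock the refilled cup rail home on the cafe counter

## Robot

A 6-joint arm with a two-finger parallel gripper is mounted at the origin on the work surface. World frame = base frame: x ahead of the robot, y to its left, z up, the work surface at z = 0. Lengths are in m, angles in rad, forces in N, time in s.
With the tool pointing down it reaches from about 0.375 to 0.975 m from the base axis. Payload 3.8 kg.
Tool frame: the origin (TCP) lies at the very end of the fingers, on their centre line; the grasp point (between the pads) lies behind it (bot.tcp_to_grasp is the y of the grasp point in the tool frame, in m); y points along the fingers, z is the direction in which the jaws open and shut, and the axes are right-handed (so a half turn about y gives the same grasp; the last joint's range is limited). The gripper opens to 85 mm and grips with 20 to 120 N. Pads are 22 mm wide; open, the fingers measure 114 mm over their backs; the gripper's body (76 mm by 85 mm) begins 54 mm behind the grasp point. The pads swing forward as they close: fully open they stand 13 mm farther back than shut.
Start: joints at [1.233, 0.264, 1.604, -0, 1.274, -0.037], TCP at [0.2, 0.645, 0.231] pointing down, gripper open.
Joint ranges: [-2.63, 2.63], [-0.94, 2.18], [0.31, 2.57], [-1.31, 4.45], [0, 2.66], [-2.55, 2.55]. Speed limits (rad/s): [2.57, 2.57, 3.14, 3.14, 3.14, 3.14].

## Interface

Orientations are given as a rotation vector (axis times angle).
In Python, from workcell import bot, optics, workorder gives the robot as it stands.
- The arm moves only by the shell command python3 -m handwheel 'ROWS' [FORCE]. ROWS is JSON, a list of rows, each a list of 7 numbers: the shift along the tool's x, y, z in m, then the turn, a rotation vector about the tool's x, y, z in rad, then the opening, from 0 (shut) to 1 (fully open). A call has 1 to 8 rows; each row shifts and turns the commanded pose from where the row before left it, along the tool's axes as they then stand; what a row does not reach is not made up. A row lasts 1/8 s, in which the tool goes at most 62.5 mm and 10.7 degrees, less where a joint would pass 70% of its speed; a pose out of reach is approached as far as the arm can. A call with a gripper value outside its range is refused whole. The fingers move at their own pace and stop on an object; FORCE is the grip in N (left out, the last holds). Time passes only in rows, so rows that do not move let the fingers close. It gives the time, the measured TCP pose, the force and the opening at its end, in the units of the state.
- bot.read_state(): the state, without advancing time (a new reading comes with each control period).
- optics.read_camera(name): name is "scene" or "side" or "wrist"; returns a dict with "image" (480x640x3 uint8, red, green, blue), "z_map" (480x640 float32, m along the optical axis (not along the pixel's ray), 0 where there is no reading), "mtx" (3x3 intrinsics, pixels), "world_from_camera" (4x4, takes a point from camera to world coordinates); the wrist camera has in their place "hand_eye" (4x4, takes a point from camera to tool coordinates, whose origin is the TCP and whose axes are the tool frame's). Camera axes: x right, y down, z forward; pixel columns grow to the right and rows downward; lengths in m; the calibration is good to about 2 mm. A picture is of the moment at which its call begins: read the wrist's pose just before it.
- workorder.finish_job(): hands the job in, once; it reports no verdict.
The state is a dict: "time": time; "q": joint angles; "joint_vel": joint speeds; "joint_torque": joint torques, N m; "tool_pos": TCP position; "tcp_rot": TCP orientation; "wrist_force": force on the tool from outside, world axes, zero at the start; "torque": the same for the moment, N m; "width": opening from 0.0 (shut) to 1.0 (fully open).
Only numpy, scipy, OpenCV 4.12 (cv2) and the standard library are available. Lean on these libraries where they do the work, as an engineer would, in place of code of your own. Each camera call takes 0.05 s, during which the arm holds its last target.

## Task

The slide-out cup rail has been refilled and must go back into its sleeve. Press its orange spring button flush, draw the rail along with it until the button's front end is under the sleeve's edge, then push the rail in by its green end plate until the button pops up through the sleeve's hole and locks; let go. Go gently, never bearing on any part of it with more than about 25 N, and leave the other things on the counter alone.

Things in the scene. Friction and masses are not known exactly. Their poses are not given: they have to be found in the camera images.
- stand: Cup-rail stand, fixed, black foot 170 x 60 mm carrying an aluminium square sleeve, x 0 to 170, 38 wide. Origin: on the counter under the sleeve's open mouth, on the rail's centre line; +x runs along the rail INTO the sleeve, z up. HEIGHT NOT MEASURED: sleeve and rail are set together on screws (rigid), so the steel rail's top lies 85 to 101 mm above the counter: find it by touch or sight
- slot_foot (a point): Fixed point on the stand's foot plate, 8 mm above the counter, right under the middle of the sleeve's slot hole. The hole is 40 mm long (stand x 35 to 75) and 20 mm wide, in the sleeve's 4 mm thick top wall, which lies from 4 to 8 mm above the rail's top
- rail (a joint): Travel q (m) of the steel square rail, 26 x 26 mm, into the sleeve: 0 = drawn out, 0.125 = locked (the catch has about 2 mm play either way), end stop 0.14. 1.5 N friction; stays where left. In the stand's frame the orange button, 36 long and 16 wide, mid rail top, lies at x = q-0.088 to q-0.052; the outer face of the green end plate, to be pushed, is at x = q-0.168
- home_foot (a point): Fixed point on the counter under where the end plate's outer face comes when locked. Plate: 50 x 50 x 8 mm, upright, from 38 mm below the rail's top to 12 mm above it. The rail also carries a hoop with inverted paper cups, 84 mm wide, centred at x = q-0.105, y = +0.075 of the stand, top 22 mm above the rail's top
- button (a joint): How far the button is down (m): 0 = 11 mm proud of the rail's top, 0.011 = flush, stop 0.0115. Spring 2.6 N at first, 7.2 N at 7 mm, 9.8 N flush. Not pressed 7 mm, its square front strikes the sleeve's edge. Press its rear half, drag the rail by friction till its front is 10 mm under the sleeve, lift off: the sleeve holds it down at 0.007 while the rail is pushed on; it pops up in the hole
- pitcher: Bystander: steel milk pitcher, 80 mm wide, 100 mm high; origin centre of underside
- tamper: Bystander: dark steel coffee tamper, 58 mm wide, 88 mm high, standing; origin centre of underside
- spare_cups: Bystander: inverted spare paper cups, 84 mm wide, 105 mm high; origin centre of underside
- syrup: Bystander: syrup bottle, 60 mm wide, 170 mm high; origin centre of underside
- jar: Bystander: amber glass jar, 72 mm wide, 90 mm high; origin centre of underside
- spoon: Bystander: black spoon lying flat
- mug: Bystander: white mug, 76 mm wide, 85 mm high; origin centre of underside

How it is judged:
By the outcome, as a careful person would: the job done as asked, in the order asked, and still so for the second after the job is handed in, with the robot touching nothing.
It also fails if it takes over 58 s, if anything falls off the work surface, if the arm or the gripper's body presses on something with over 40 N, if the wrist force passes 120 N, or if a joint passes its speed limit or range.

## Working session

There is one attempt and no reset: what is moved stays moved. The work goes in short steps, Python scripts to look and compute and a shell command to move; the robot and the scene stay as the last step left them, time stands still between calls to the robot, and variables do not carry over. Pictures are saved under pics/ and viewed, and the job is handed in when it is done.

```bash
ls; mkdir -p pics; python3 - <<'E'
from workcell import bot, optics, workorder
import cv2,numpy as np
s=bot.read_state(); print(s); print(bot.tcp_to_grasp)
for n in ["scene","side","wrist"]:
    c=optics.read_camera(n); cv2.imwrite(f"pics/{n}0.png",c["image"][:,:,::-1]); np.savez(f"{n}0.npz",**c)
    print(n,c["mtx"].tolist(),(c["world_from_camera"] if n!="wrist" else c["hand_eye"]).round(4).tolist())
E
```

```text
pics
{'time': 0.0, 'q': array([ 1.23311736e+00,  2.64794888e-01,  1.60539483e+00,  4.03333986e-05,
        1.27374610e+00, -3.68509029e-02]), 'joint_vel': array([-2.35974817e-04, -5.20819361e-04, -1.63363301e-03,  1.23024157e-03,
       -8.80733252e-05, -1.51463731e-03]), 'joint_torque': array([ 9.86557534e-04, -5.15144920e+01, -3.67298448e+01,  7.45568923e-05,
        1.36513149e-02,  5.07469224e-06]), 'tool_pos': array([0.19971602, 0.64398422, 0.2299227 ]), 'tcp_rot': array([-1.56016759,  0.23656599, -0.23581871]), 'wrist_force': array([0.10157117, 0.74084132, 0.31052133]), 'torque': array([ 0.01025877, -0.02981768, -0.00470314]), 'width': 0.9976266863966068}
-0.0187
scene [[453.0608336101441, 0.0, 322.3950005761631], [0.0, 453.0608336101441, 237.37956955965325], [0.0, 0.0, 1.0]] [[-0.3936, 0.5849, -0.7092, 1.4901], [0.9191, 0.2369, -0.3148, 0.4203], [-0.0161, -0.7758, -0.6308, 0.8694], [0.0, 0.0, 0.0, 1.0]]
side [[468.5531133585958, 0.0, 322.14999112753316], [0.0, 468.5531133585958, 234.7778919955584], [0.0, 0.0, 1.0]] [[0.9701, -0.1874, 0.154, 0.3483], [-0.2423, -0.7204, 0.6499, -0.7853], [-0.0109, -0.6678, -0.7443, 0.9565], [0.0, 0.0, 0.0, 1.0]]
wrist [[359.3594466379603, 0.0, 322.2770417743918], [0.0, 359.3594466379603, 240.2625237038386], [0.0, 0.0, 1.0]] [[0.0002, 0.9493, 0.3143, -0.0807], [0.0001, -0.3143, 0.9493, -0.1437], [1.0, -0.0001, -0.0001, -0.0012], [0.0, 0.0, 0.0, 1.0]]
```

View pics/scene0.png

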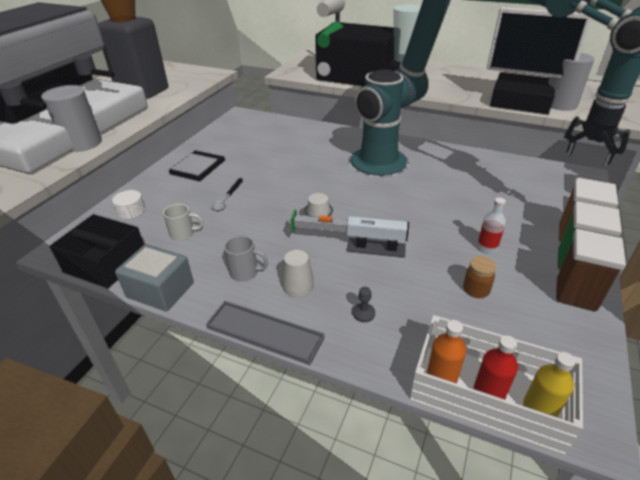

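View pics/side0.png

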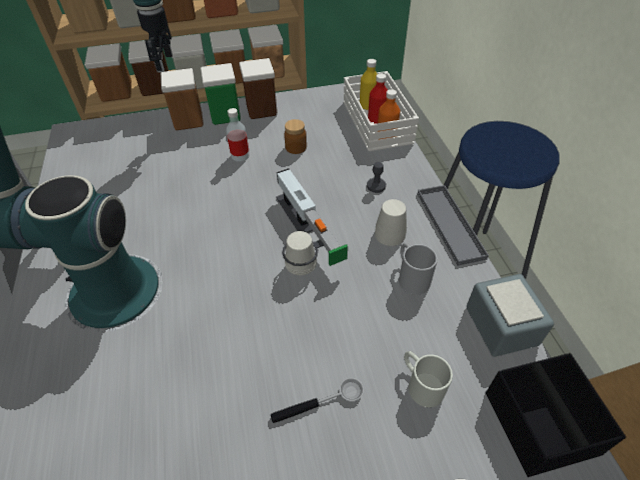

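View pics/wrist0.png

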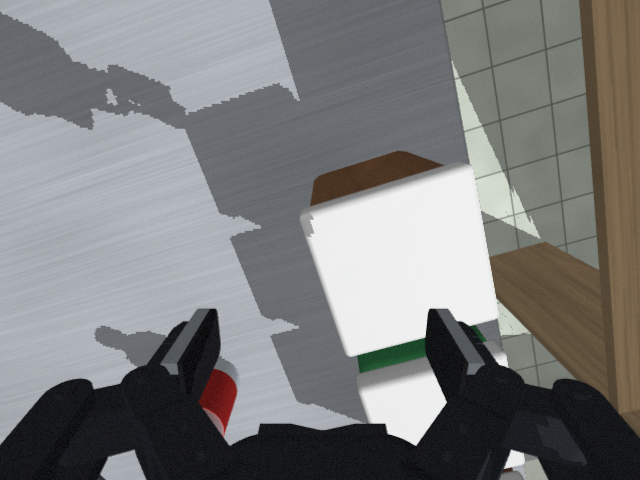

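The scene view shows the sleeve around (378,228), the orange button at (325,219) and the green plate at (293,222). In the side view the button is at (320,226) and the plate at (337,254), with the cups on the robot's side of the rail. Next I'll localise them.

```bash
cat > h.py <<'E'
import numpy as np,cv2
def cloud(c,T=None):
    z=c["z_map"];K=c["mtx"];T=c["world_from_camera"] if T is None else T
    v,u=np.mgrid[0:480,0:640]
    p=np.stack([(u-K[0,2])/K[0,0]*z,(v-K[1,2])/K[1,1]*z,z],-1)
    return p@T[:3,:3].T+T[:3,3]
E
python3 - <<'E'
from h import *
for n,box in [("scene",(270,180,430,270)),("side",(250,150,370,290))]:
    c=dict(np.load(n+"0.npz")); P=cloud(c); im=c["image"]; hsv=cv2.cvtColor(im,cv2.COLOR_RGB2HSV)
    x0,y0,x1,y1=box
    B=np.zeros((480,640),bool);B[y0:y1,x0:x1]=1
    H,S,V=[hsv[...,i].astype(int) for i in range(3)]
    for nm,m in [("orange",(H<20)&(S>150)&(V>120)),("green",(H>45)&(H<85)&(S>110))]:
        m=m&B&(c["z_map"]>0); v,u=np.where(m); p=P[m]
        print(n,nm,m.sum(),(u.mean(),v.mean()),"med",np.median(p,0).round(4),"min",np.percentile(p,5,0).round(4),"max",np.percentile(p,95,0).round(4))
    m=B&(P[...,2]>.085)&(P[...,2]<.125); print(n,"z hist",np.histogram(P[m][:,2],bins=20,range=(.08,.13)))
    m2=B&(P[...,2]>.02)
    cv2.imwrite(f"pics/{n}crop.png",cv2.resize(im[y0:y1,x0:x1],None,fx=5,fy=5,interpolation=cv2.INTER_CUBIC)[:600,:800,::-1])
E
```

```text
scene orange 51 (np.float64(325.1764705882353), np.float64(218.45098039215685)) med [0.5364 0.0074 0.0937] min [ 0.525  -0.0072  0.0875] max [0.542  0.0191 0.0976]
scene green 36 (np.float64(292.8611111111111), np.float64(220.91666666666666)) med [ 0.5757 -0.0801  0.0915] min [ 0.5447 -0.0866  0.0543] max [ 0.5802 -0.0768  0.099 ]
scene z hist (array([  0,   0, 168, 137, 279, 281,  96,  71, 140, 211, 134,  42,   0,
         0,   0,   0,   0,   0,   0,   0]), array([0.08  , 0.0825, 0.085 , 0.0875, 0.09  , 0.0925, 0.095 , 0.0975,
       0.1   , 0.1025, 0.105 , 0.1075, 0.11  , 0.1125, 0.115 , 0.1175,
       0.12  , 0.1225, 0.125 , 0.1275, 0.13  ]))
side orange 65 (np.float64(319.84615384615387), np.float64(224.06153846153848)) med [0.5291 0.0015 0.0969] min [ 0.5219 -0.0134  0.0941] max [0.537  0.0169 0.1   ]
side green 256 (np.float64(337.46484375), np.float64(254.671875)) med [ 0.5496 -0.0913  0.0791] min [ 0.5289 -0.0962  0.0542] max [ 0.5724 -0.0854  0.0995]
side z hist (array([  0,   0, 257, 177, 114, 315, 287, 107,  36,  29,  95, 210,  79,
         7,   0,   0,   0,   0,   0,   0]), array([0.08  , 0.0825, 0.085 , 0.0875, 0.09  , 0.0925, 0.095 , 0.0975,
       0.1   , 0.1025, 0.105 , 0.1075, 0.11  , 0.1125, 0.115 , 0.1175,
       0.12  , 0.1225, 0.125 , 0.1275, 0.13  ]))
```

View pics/scenecrop.png

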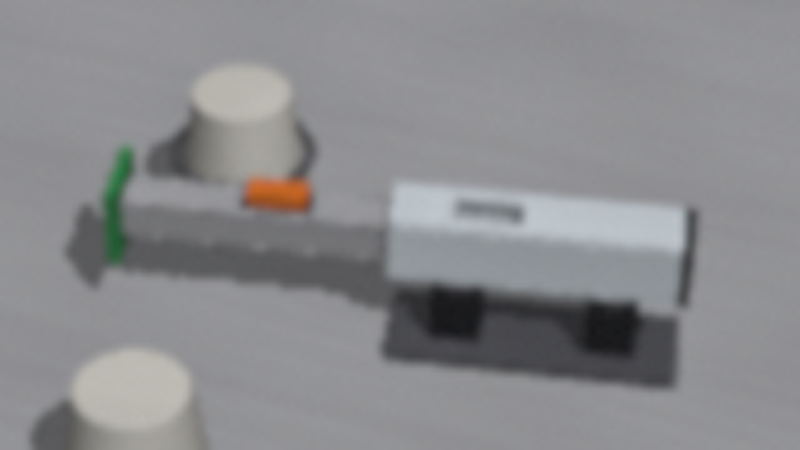

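View pics/sidecrop.png

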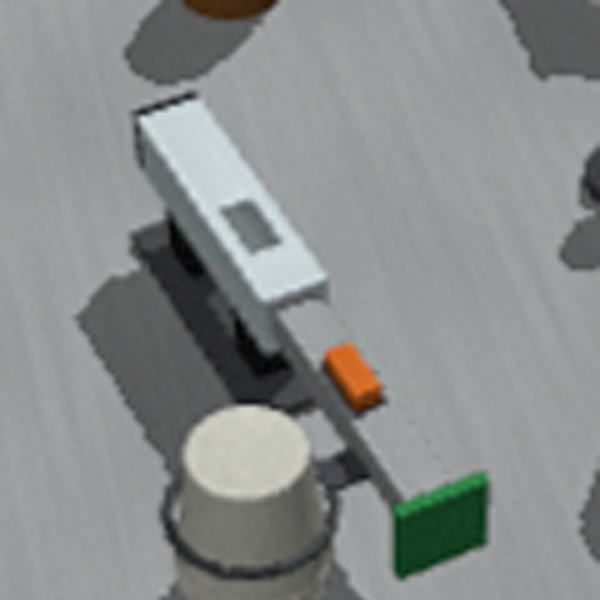

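```bash
python3 - <<'E'
from h import *
for n,box in [("scene",(270,180,430,270)),("side",(250,150,370,290))]:
    c=dict(np.load(n+"0.npz")); P=cloud(c); x0,y0,x1,y1=box
    B=np.zeros((480,640),bool);B[y0:y1,x0:x1]=1
    V=c["image"].max(-1)
    m=B&(P[...,2]>.088)&(P[...,2]<.103)&(P[...,1]>0.06)&(P[...,1]<.28)&(P[...,0]>.4)&(P[...,0]<.6)&(V>165)
    p=P[m]; print(n,m.sum(),"ztop med",np.median(p[:,2]))
    r=cv2.minAreaRect((p[:,:2]*1000).astype(np.float32)); print(r, cv2.boxPoints(r))
    # rail top
    g=B&(P[...,2]>.080)&(P[...,2]<.095)&(P[...,1]>-0.07)&(P[...,1]<.05)&(P[...,0]>.5)&(P[...,0]<.6)
    print("rail z",np.percentile(P[g][:,2],[20,40,50,60,80]))
    for nm,lo,hi in [("cups",.102,.114)]:
        q=P[B&(P[...,2]>lo)&(P[...,2]<hi)&(P[...,0]<.52)&(P[...,1]<.06)]; print(nm,len(q),np.median(q,0),q.min(0),q.max(0))
c=dict(np.load("side0.npz"));P=cloud(c)
z=P[...,2]; m=((z>.03)&(z<.3)&(P[...,0]>.3)&(P[...,0]<1)&(abs(P[...,1])<.6)&(c["z_map"]>0)).astype(np.uint8)
k,l,st,ce=cv2.connectedComponentsWithStats(m)
for i in range(1,k):
    if st[i,4]>40:
        q=P[l==i]; print(st[i][:4],q.min(0).round(3),q.max(0).round(3))
E
```

```text
scene 476 ztop med 0.09233377139799542
((499.90966796875, 149.84674072265625), (44.92460250854492, 163.44007873535156), 12.410063743591309) [[460.41     224.83005 ]
 [495.5344    65.208824]
 [539.4093    74.863434]
 [504.28494  234.48465 ]]
rail z [0.08270393 0.08418315 0.08475079 0.08533133 0.08716404]
cups 200 [ 0.4688699  -0.04510097  0.10603294] [ 0.43554351 -0.07723929  0.10200492] [ 0.49817121 -0.01597268  0.10986667]
side 522 ztop med 0.09459484019612363
((498.0735168457031, 148.47390747070312), (39.856021881103516, 168.35865783691406), 13.287137031555176) [[459.3319  225.81972]
 [498.02597  61.96794]
 [536.8151   71.1281 ]
 [498.12106 234.97987]]
rail z [0.08520505 0.08622066 0.08674637 0.08735231 0.08824008]
cups 423 [ 0.46524947 -0.05081388  0.10854936] [ 0.4357309  -0.07890922  0.10201916] [ 0.49548211 -0.01639409  0.11296928]
[349  73  70  71] [0.778 0.361 0.03 ] [0.944 0.6   0.18 ]
[226 108  23  48] [0.343 0.414 0.03 ] [0.403 0.467 0.173]
[284 119  23  28] [0.521 0.406 0.03 ] [0.592 0.478 0.095]
[373 162  11  19] [0.735 0.18  0.03 ] [0.766 0.214 0.09 ]
[277 168  71 106] [ 0.422 -0.098  0.03 ] [0.577 0.24  0.113]
[376 199  31  40] [ 0.685 -0.038  0.03 ] [0.761 0.036 0.109]
[400 242  38  46] [ 0.691 -0.202  0.03 ] [ 0.772 -0.088  0.104]
[469 274  85  78] [ 0.818 -0.403  0.03 ] [ 0.939 -0.262  0.11 ]
[404 351  49  51] [ 0.614 -0.47   0.03 ] [ 0.691 -0.362  0.09 ]
[489 353 125  99] [ 0.767 -0.6    0.03 ] [ 0.932 -0.465  0.106]
```

```bash
cat >> h.py <<'E'
from scipy.spatial.transform import Rotation as Ro
TH=np.deg2rad(13.2)
D=np.array([-np.sin(TH),np.cos(TH),0]); Y=np.array([-np.cos(TH),-np.sin(TH),0]); M=np.array([.5173,.0667,0])
def W(x,y,z): return M+x*D+y*Y+np.array([0,0,z])
def toS(p): d=np.asarray(p)-M; return np.array([d@D,d@Y,p[2]])
def Rt(sgn):
    y=np.array([0,0,-1.]);x=sgn*D;return Ro.from_matrix(np.stack([x,y,np.cross(x,y)],1))
def plan(tgt,sgn):
    from workcell import bot
    s=bot.read_state();R=Ro.from_rotvec(s["tcp_rot"]);t=Rt(sgn)
    print("t",s["time"],"S",toS(s["tool_pos"]).round(4),"F",s["wrist_force"].round(2),"w",round(s["width"],3),"q",s["q"].round(2))
    print("shift(cur frame)",R.inv().apply(tgt-s["tool_pos"]).round(4),"shift(target frame)",t.inv().apply(tgt-s["tool_pos"]).round(4),"turn",(R.inv()*t).as_rotvec().round(4))
E
python3 - <<'E'
from h import *
from workcell import bot
print(Ro.from_rotvec(bot.read_state()["tcp_rot"]).as_matrix().round(3))
for s in (1,-1): plan(W(-.081,0,.25),s)
E
```

```text
[[ 0.955 -0.001  0.296]
 [-0.296 -0.002  0.955]
 [-0.    -1.    -0.002]]
t 0.15 S [0.6347 0.1772 0.2302] F [ 0.21 -0.7  -0.73] w 1.001 q [ 1.23  0.26  1.61 -0.    1.27 -0.04]
shift(cur frame) [ 0.5154 -0.0189 -0.5273] shift(target frame) [-0.7157 -0.0198 -0.1772] turn [ 1.000e-03 -2.102e+00 -1.900e-03]
t 0.15 S [0.6347 0.1772 0.2302] F [ 0.21 -0.7  -0.73] w 1.001 q [ 1.23  0.26  1.61 -0.    1.27 -0.04]
shift(cur frame) [ 0.5154 -0.0189 -0.5273] shift(target frame) [ 0.7157 -0.0198  0.1772] turn [1.7000e-03 1.0396e+00 9.0000e-04]
```

```bash
python3 -m handwheel '[[0.035,-0.02,-0.036,0,0,0,0],[0.043,0,-0.044,0,0,0,0],[0.043,0,-0.044,0,0,0,0],[0.043,0,-0.044,0,0,0,0],[0.043,0,-0.044,0,0,0,0],[0.043,0,-0.044,0,0,0,0],[0.043,0,-0.044,0,0,0,0],[0.043,0,-0.044,0,0,0,0]]' 20
python3 -c "
from h import *
plan(W(-.081,0,.20),-1)"
```

```text
time: 1.15
tool_pos: [0.4194, 0.2147, 0.2512]
tcp_rot: [-1.558, 0.236, -0.236]
wrist_force: [1.4, 0.8, 0.2]
width: -0.004
t 1.15 S [0.1665 0.0615 0.2512] F [1.45 0.84 0.22] w -0.004 q [ 0.42 -0.14  2.   -0.    1.29 -0.85]
shift(cur frame) [ 0.1783  0.0512 -0.1823] shift(target frame) [0.2475 0.0512 0.0615] turn [-4.0000e-04  1.0399e+00  2.0000e-04]
```

```bash
python3 -m handwheel '[[0,0,0,0,0.173,0,0],[0,0,0,0,0.173,0,0],[0,0,0,0,0.173,0,0],[0,0,0,0,0.173,0,0],[0,0,0,0,0.173,0,0],[0,0,0,0,0.173,0,0]]'
python3 -c "
from h import *
plan(W(-.081,0,.20),-1)"
```

```text
time: 1.9
tool_pos: [0.4187, 0.2164, 0.251]
tcp_rot: [-1.308, 1.041, -1.041]
wrist_force: [-0.4, 0.0, 0.1]
width: 0.003
t 1.9 S [0.1683 0.0618 0.251 ] F [-0.45  0.04  0.09] w 0.003 q [ 0.42 -0.14  2.   -0.    1.29  0.2 ]
shift(cur frame) [0.249  0.051  0.0629] shift(target frame) [0.2493 0.051  0.0618] turn [ 0.0005 -0.0042  0.0001]
```

```bash
python3 -m handwheel '[[0.05,0,0.0124,0,0,0,0],[0.05,0,0.0124,0,0,0,0],[0.05,0,0.0124,0,0,0,0],[0.05,0.02,0.0124,0,0,0,0],[0.05,0.03,0.0124,0,0,0,0],[0,0,0,0,0,0,0]]'
cat > look.py <<'E'
from h import *
from workcell import bot,optics
import sys
s=bot.read_state();c=optics.read_camera("wrist")
T=np.eye(4);T[:3,:3]=Ro.from_rotvec(s["tcp_rot"]).as_matrix();T[:3,3]=s["tool_pos"]
T=T@c["hand_eye"];np.savez(sys.argv[1]+".npz",T=T,**c)
cv2.imwrite(f"pics/{sys.argv[1]}.png",c["image"][:,:,::-1])
P=cloud(c,T);hsv=cv2.cvtColor(c["image"],cv2.COLOR_RGB2HSV);H,S,V=[hsv[...,i].astype(int) for i in range(3)]
for nm,m in [("orange",(H<20)&(S>150)&(V>100)),("green",(H>45)&(H<85)&(S>110))]:
    m=m&(c["z_map"]>0)&(P[...,2]>.04); p=P[m]
    if len(p)<20: continue
    q=(p-M)@np.stack([D,Y,[0,0,1]],1)
    print(nm,len(p),"S med",np.median(q,0).round(4),"5%",np.percentile(q,3,0).round(4),"95%",np.percentile(q,97,0).round(4))
q=(P-M)@np.stack([D,Y,[0,0,1]],1)
for nm,x0,x1,yy in [("sleeve",.01,.1,.017),("rail",-.045,-.01,.011)]:
    m=(q[...,0]>x0)&(q[...,0]<x1)&(abs(q[...,1])<.03)&(q[...,2]>.075)&(q[...,2]<.115)&(c["z_map"]>0)
    if m.sum()>20:
        t=q[m];zz=np.median(t[:,2]);t=t[abs(t[:,2]-zz)<.003];print(nm,"z",zz.round(4),"y range",np.percentile(t[:,1],[2,98]).round(4),"xmin",np.percentile(t[:,0],2).round(4))
        for a in np.linspace(x0,x1,4)[:-1]:
            b=t[(t[:,0]>=a)&(t[:,0]<a+(x1-x0)/3)]
            if len(b)>20: print("  y edges at",round(a,3),np.percentile(b[:,1],[2,98]).round(4))
E
python3 look.py w1; python3 -c "
from h import *
plan(W(-.081,0,.11),-1)"
```

```text
time: 2.65
tool_pos: [0.5356, -0.0152, 0.1979]
tcp_rot: [-1.312, 1.044, -1.037]
wrist_force: [-1.1, 0.5, -0.3]
width: -0.005
orange 1185 S med [-0.0628  0.0015  0.0986] 5% [-0.0806 -0.0061  0.0937] 95% [-0.0468  0.0091  0.0998]
green 155 S med [-0.1548 -0.013   0.0575] 5% [-0.1555 -0.022   0.051 ] 95% [-0.0745  0.0256  0.2817]
sleeve z 0.0956 y range [-0.0174  0.0195] xmin 0.0111
  y edges at 0.01 [-0.0172  0.0193]
  y edges at 0.04 [-0.0176  0.0196]
rail z 0.0876 y range [-0.0111  0.0137] xmin -0.0443
  y edges at -0.045 [-0.0111  0.014 ]
  y edges at -0.033 [-0.0112  0.0138]
  y edges at -0.022 [-0.0115  0.0136]
t 2.7 S [-0.0824  0.0004  0.1993] F [ 0.38 -0.24 -0.71] w 0.001 q [-0.07  0.03  1.93  0.    1.18 -0.3 ]
shift(cur frame) [-0.0013  0.0893  0.0007] shift(target frame) [-0.0014  0.0893  0.0004] turn [ 0.0039 -0.0015 -0.0015]
```

View pics/w1.png

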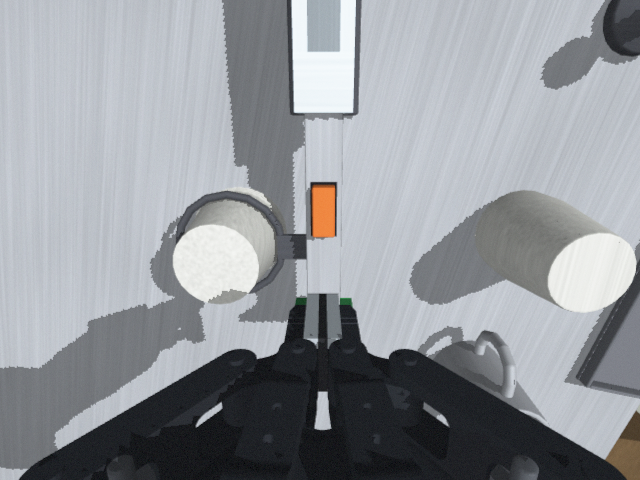

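```bash
python3 - <<'E'
from h import *
c=dict(np.load("w1.npz"));T=c["T"];P=cloud(c,T);q=(P-M)@np.stack([D,Y,[0,0,1]],1)
for u in (300,315,325,340,350):
    col=q[100:125,u]; print(u,[(100+i,*col[i].round(4)) for i in range(6,22,1) if abs(col[i,2]-col[i-1,2])>.003])
def ray(u,v,z):
    K=c["mtx"];d=T[:3,:3]@np.array([(u-K[0,2])/K[0,0],(v-K[1,2])/K[1,1],1]);o=T[:3,3];return toS(o+d*(z-o[2])/d[2])
print("mouth edge",ray(325,113,.0955)); print("slot far/near",ray(325,50,.0955))
im=c["image"].astype(int);print([tuple(im[v,325]) for v in range(106,122)])
o=(im[...,0]>180)&(im[...,1]<160)&(im[...,2]<100);v,u=np.where(o);print(u.min(),u.max(),v.min(),v.max())
print("btn front",ray(324,v.min(),.0985),"rear",ray(324,v.max(),.0985))
E
```

```text
300 [(113, np.float64(0.0014), np.float64(0.0175), np.float64(0.0754)), (114, np.float64(0.002), np.float64(0.0218), np.float64(0.009)), (115, np.float64(0.0013), np.float64(0.0222), np.float64(0.0018))]
315 [(113, np.float64(0.0011), np.float64(0.0067), np.float64(0.0869))]
325 [(113, np.float64(0.0011), np.float64(0.0001), np.float64(0.0879))]
340 [(113, np.float64(0.001), np.float64(-0.0099), np.float64(0.0881))]
350 [(106, np.float64(-0.0045), np.float64(0.0005), np.float64(0.3417)), (107, np.float64(0.0045), np.float64(-0.016), np.float64(0.0957)), (113, np.float64(0.0013), np.float64(-0.0174), np.float64(0.0753)), (114, np.float64(0.0019), np.float64(-0.022), np.float64(0.0082)), (115, np.float64(0.0012), np.float64(-0.0225), np.float64(0.0006))]
mouth edge [8.87229613e-04 7.31723875e-05 9.55000000e-02]
slot far/near [3.73714981e-02 5.34376895e-05 9.55000000e-02]
[(np.int64(238), np.int64(244), np.int64(248)), (np.int64(241), np.int64(247), np.int64(250)), (np.int64(242), np.int64(248), np.int64(250)), (np.int64(242), np.int64(247), np.int64(250)), (np.int64(241), np.int64(247), np.int64(250)), (np.int64(237), np.int64(244), np.int64(248)), (np.int64(201), np.int64(215), np.int64(221)), (np.int64(126), np.int64(130), np.int64(133)), (np.int64(122), np.int64(125), np.int64(130)), (np.int64(123), np.int64(126), np.int64(132)), (np.int64(125), np.int64(129), np.int64(133)), (np.int64(124), np.int64(126), np.int64(132)), (np.int64(128), np.int64(129), np.int64(135)), (np.int64(149), np.int64(151), np.int64(157)), (np.int64(199), np.int64(205), np.int64(212)), (np.int64(199), np.int64(204), np.int64(211))]
312 334 187 236
btn front [-0.04658234  0.00078375  0.0985    ] rear [-0.0815013   0.00083306  0.0985    ]
```

```bash
sed -i 's/^def W/M=M+.0015*D+.0005*Y\ndef W/' h.py
python3 -m handwheel '[[-0.008,0.03,0,0,0,0,0],[0,0.03,0,0,0,0,0],[0,0.02,0,0,0,0,0],[0,0.01,0,0,0,0,0],[0,0.004,0,0,0,0,0],[0,0,0,0,0,0,0]]'
python3 - <<'E'
from h import *
plan(W(-.076,0,.0985),-1)
E
python3 look.py w2
python3 - <<'E'
from h import *
from workcell import optics
c=optics.read_camera("side");cv2.imwrite("pics/s2.png",cv2.resize(c["image"][150:290,230:400],None,fx=4,fy=4,interpolation=cv2.INTER_CUBIC)[:,:,::-1])
plan(W(-.076,0,.0985),-1)
E
```

```text
time: 3.45
tool_pos: [0.5354, -0.0043, 0.1081]
tcp_rot: [-1.31, 1.035, -1.037]
wrist_force: [-0.6, -0.5, -0.8]
width: 0.0
t 3.45 S [-0.0748 -0.0019  0.1081] F [-0.58 -0.47 -0.78] w 0.0 q [-0.05  0.11  2.02  0.    1.   -0.29]
shift(cur frame) [ 0.0012  0.0096 -0.0019] shift(target frame) [ 0.0012  0.0096 -0.0019] turn [-0.0011  0.0021  0.0003]
orange 1939 S med [-0.0584  0.0011  0.0985] 5% [-0.0722 -0.0064  0.0897] 95% [-0.048   0.0084  0.0997]
green 213 S med [-0.1561 -0.0013  0.0931] 5% [-0.1571 -0.0058  0.088 ] 95% [-0.0721  0.0026  0.1715]
sleeve z 0.0956 y range [-0.0177  0.0191] xmin 0.0107
  y edges at 0.01 [-0.0176  0.019 ]
  y edges at 0.04 [-0.0179  0.0192]
rail z 0.0876 y range [-0.0116  0.0132] xmin -0.0443
  y edges at -0.045 [-0.0116  0.0132]
  y edges at -0.033 [-0.0117  0.0133]
  y edges at -0.022 [-0.0116  0.0131]
t 3.55 S [-0.0751 -0.0022  0.1084] F [ 0.35 -0.02  0.47] w -0.001 q [-0.06  0.11  2.02  0.    1.   -0.29]
shift(cur frame) [ 0.0009  0.0099 -0.0022] shift(target frame) [ 0.0009  0.0099 -0.0022] turn [-0.0018  0.0017  0.0005]
```

View pics/w2.png

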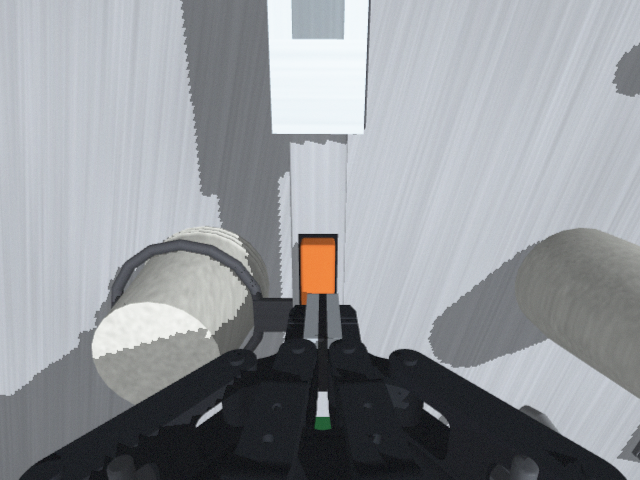

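View pics/s2.png

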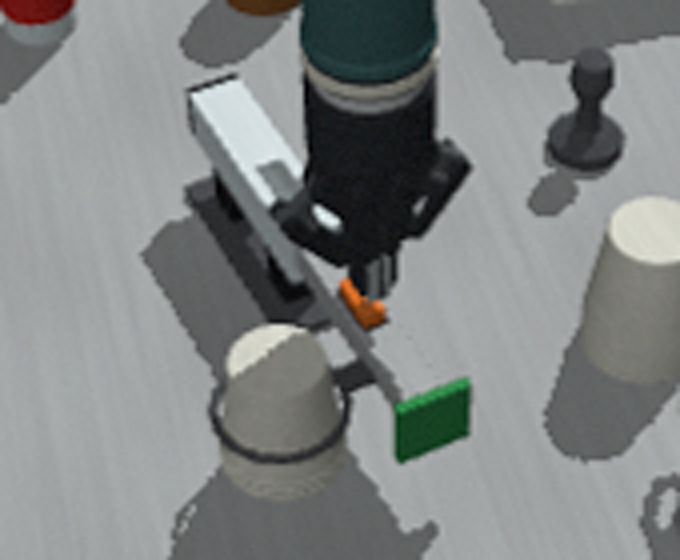

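```bash
python3 -m handwheel '[[0.001,0.004,-0.002,0,0,0,0],[0,0.004,0,0,0,0,0],[0,0.002,0,0,0,0,0],[0,0,0,0,0,0,0]]'
python3 -m handwheel '[[0,0.002,0,0,0,0,0],[0,0,0,0,0,0,0]]'
python3 -m handwheel '[[0,0.002,0,0,0,0,0],[0,0,0,0,0,0,0]]'
python3 -m handwheel '[[0,0.002,0,0,0,0,0],[0,0,0,0,0,0,0]]'
```

```text
time: 4.05
tool_pos: [0.533, -0.0063, 0.0973]
tcp_rot: [-1.311, 1.037, -1.036]
wrist_force: [-1.9, -0.2, 1.5]
width: 0.001
time: 4.3
tool_pos: [0.5333, -0.0062, 0.0954]
tcp_rot: [-1.31, 1.037, -1.037]
wrist_force: [-2.1, -1.2, 3.0]
width: -0.001
time: 4.55
tool_pos: [0.5333, -0.0062, 0.0934]
tcp_rot: [-1.31, 1.036, -1.037]
wrist_force: [-2.4, -0.0, 5.7]
width: 0.005
time: 4.8
tool_pos: [0.5334, -0.0062, 0.0916]
tcp_rot: [-1.31, 1.036, -1.037]
wrist_force: [-2.8, -1.8, 6.1]
width: 0.0
```

```bash
python3 -m handwheel '[[0,0.002,0,0,0,0,0],[0,0,0,0,0,0,0]]'
python3 -m handwheel '[[0,0.001,0,0,0,0,0],[0,0,0,0,0,0,0]]'
python3 -m handwheel '[[0,0.0005,0,0,0,0,0],[0,0,0,0,0,0,0]]'
```

```text
time: 5.05
tool_pos: [0.5334, -0.0063, 0.0898]
tcp_rot: [-1.31, 1.036, -1.037]
wrist_force: [-2.9, -1.1, 7.5]
width: 0.003
time: 5.3
tool_pos: [0.5334, -0.0063, 0.0889]
tcp_rot: [-1.31, 1.036, -1.037]
wrist_force: [-3.1, -1.2, 7.9]
width: -0.001
time: 5.55
tool_pos: [0.5334, -0.0062, 0.0885]
tcp_rot: [-1.31, 1.036, -1.037]
wrist_force: [-3.2, -1.7, 8.1]
width: 0.003
```

```bash
python3 -m handwheel '[[0,0.001,0,0,0,0,0],[0,0,0,0,0,0,0]]'
python3 -m handwheel '[[0,0.0005,0,0,0,0,0],[0,0,0,0,0,0,0]]'
python3 look.py w3;python3 -c "
from h import *
plan(W(-.076,0,.0985),-1)"
```

```text
time: 5.8
tool_pos: [0.5334, -0.0063, 0.0876]
tcp_rot: [-1.31, 1.036, -1.037]
wrist_force: [-3.9, -1.9, 8.6]
width: 0.001
time: 6.05
tool_pos: [0.5335, -0.0063, 0.0871]
tcp_rot: [-1.31, 1.036, -1.037]
wrist_force: [-3.7, -0.8, 8.4]
width: 0.0
orange 1567 S med [-0.058   0.0008  0.0884] 5% [-0.0677 -0.0064  0.0873] 95% [-0.0487  0.0082  0.0895]
sleeve z 0.0956 y range [-0.0176  0.019 ] xmin 0.0105
  y edges at 0.01 [-0.0176  0.019 ]
  y edges at 0.04 [-0.0178  0.0191]
rail z 0.0876 y range [-0.0116  0.0132] xmin -0.0442
  y edges at -0.045 [-0.0116  0.0133]
  y edges at -0.033 [-0.0116  0.0132]
  y edges at -0.022 [-0.0116  0.0132]
t 6.1 S [-0.0763  0.0004  0.0872] F [-4.04 -0.84  9.09] w -0.002 q [-0.06  0.13  2.04 -0.    0.96 -0.29]
shift(cur frame) [-0.0003 -0.0113  0.0004] shift(target frame) [-0.0003 -0.0113  0.0004] turn [-0.0003  0.0017  0.0004]
```

View pics/w3.png

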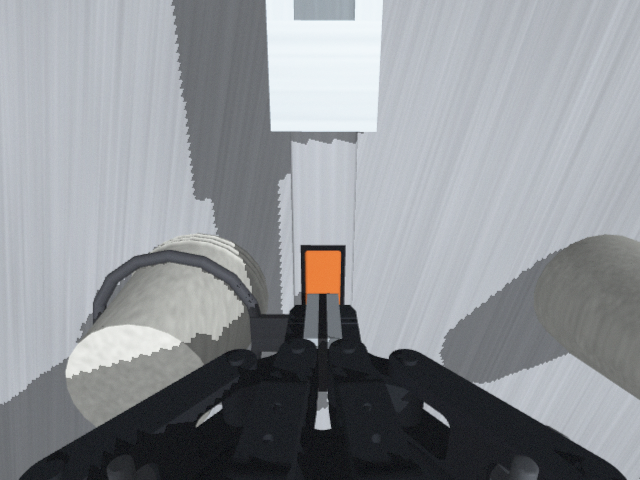

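```bash
python3 -m handwheel '[[0,0.0006,-0.0005,0,0,0,0],[0,0,0,0,0,0,0]]'
python3 -m handwheel '[[-0.003,0,0,0,0,0,0],[-0.003,0,0,0,0,0,0],[0,0,0,0,0,0,0]]'
python3 look.py w4;python3 -c "
from h import *
plan(W(-.076,0,.0985),-1)"
```

```text
time: 6.35
tool_pos: [0.5334, -0.0063, 0.0868]
tcp_rot: [-1.309, 1.036, -1.037]
wrist_force: [-3.4, -0.9, 9.9]
width: -0.001
time: 6.72
tool_pos: [0.532, -0.0004, 0.0868]
tcp_rot: [-1.31, 1.035, -1.037]
wrist_force: [-2.8, -1.8, 9.6]
width: -0.003
orange 1387 S med [-0.0521  0.0013  0.0881] 5% [-0.0615 -0.0057  0.0869] 95% [-0.0434  0.0078  0.0893]
sleeve z 0.0956 y range [-0.0177  0.0191] xmin 0.0108
  y edges at 0.01 [-0.0176  0.019 ]
  y edges at 0.04 [-0.0179  0.0193]
rail z 0.0877 y range [-0.0115  0.0133] xmin -0.0441
  y edges at -0.045 [-0.0115  0.0132]
  y edges at -0.033 [-0.0115  0.0132]
  y edges at -0.022 [-0.0115  0.0133]
t 6.775 S [-0.0702  0.0005  0.0868] F [-2.58 -0.76  8.9 ] w 0.005 q [-0.05  0.13  2.05 -0.    0.96 -0.28]
shift(cur frame) [ 0.0058 -0.0117  0.0005] shift(target frame) [ 0.0058 -0.0117  0.0005] turn [-0.0012  0.0018  0.0006]
```

```bash
python3 -m handwheel '[[0,0.0004,0,0,0,0,0],[-0.005,0,0,0,0,0,0],[-0.005,0,0,0,0,0,0],[-0.005,0,0,0,0,0,0],[-0.005,0,0,0,0,0,0],[-0.005,0,0,0,0,0,0],[0,0,0,0,0,0,0]]'
python3 look.py w5;python3 -c "
from h import *
plan(W(-.018,0,.0985),-1)"
```

```text
time: 7.65
tool_pos: [0.5263, 0.0242, 0.0865]
tcp_rot: [-1.309, 1.035, -1.037]
wrist_force: [-4.1, -1.7, 10.3]
width: -0.002
sleeve z 0.0955 y range [-0.0178  0.0192] xmin 0.011
  y edges at 0.01 [-0.0176  0.0191]
  y edges at 0.04 [-0.018   0.0193]
  y edges at 0.07 [-0.0179  0.0191]
rail z 0.0882 y range [-0.0116  0.0133] xmin -0.0411
  y edges at -0.045 [-0.0117  0.0135]
  y edges at -0.033 [-0.0115  0.0133]
  y edges at -0.022 [-0.0116  0.0131]
t 7.7 S [-0.0449  0.0004  0.0865] F [-3.49  0.27 10.09] w -0.001 q [-0.    0.12  2.06  0.    0.96 -0.23]
shift(cur frame) [-0.0269 -0.012   0.0005] shift(target frame) [-0.0269 -0.012   0.0004] turn [-0.0014  0.0018  0.0001]
```

View pics/w5.png

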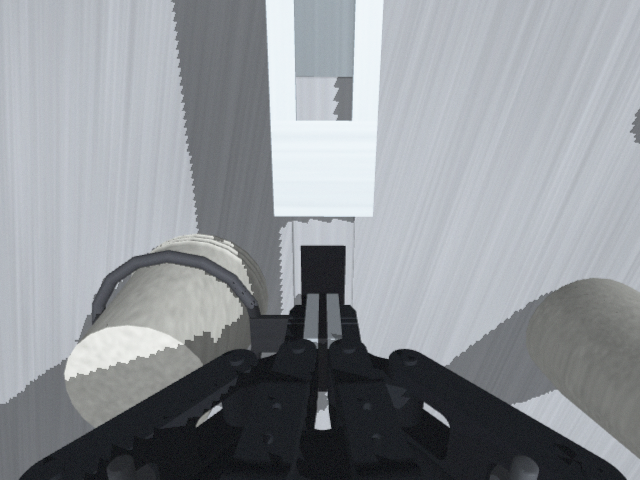

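```bash
python3 -m handwheel '[[-0.005,0,0,0,0,0,0],[-0.005,0,0,0,0,0,0],[-0.005,0,0,0,0,0,0],[0,0,0,0,0,0,0]]'
python3 -m handwheel '[[-0.005,0,0,0,0,0,0],[-0.004,0,0,0,0,0,0],[-0.004,0,0,0,0,0,0],[0,0,0,0,0,0,0]]'
python3 look.py w6;python3 -c "
from h import *
plan(W(-.018,0,.0985),-1)"
```

```text
time: 8.2
tool_pos: [0.5229, 0.0389, 0.0865]
tcp_rot: [-1.309, 1.035, -1.037]
wrist_force: [-4.1, 0.0, 10.6]
width: -0.003
time: 8.7
tool_pos: [0.52, 0.0515, 0.0865]
tcp_rot: [-1.309, 1.035, -1.037]
wrist_force: [-3.5, -0.1, 10.1]
width: 0.001
sleeve z 0.0954 y range [-0.0178  0.019 ] xmin 0.0119
  y edges at 0.01 [-0.0176  0.019 ]
  y edges at 0.04 [-0.018   0.0193]
  y edges at 0.07 [-0.0177  0.0189]
rail z 0.103 y range [-0.0124  0.0143] xmin -0.0118
  y edges at -0.022 [-0.0124  0.0143]
t 8.75 S [-0.0169  0.0003  0.0866] F [-2.92 -0.35 10.22] w -0.001 q [ 0.05  0.11  2.07  0.    0.96 -0.18]
shift(cur frame) [ 0.0011 -0.0119  0.0004] shift(target frame) [ 0.0011 -0.0119  0.0003] turn [-0.0017  0.0017  0.0001]
```

View pics/w6.png

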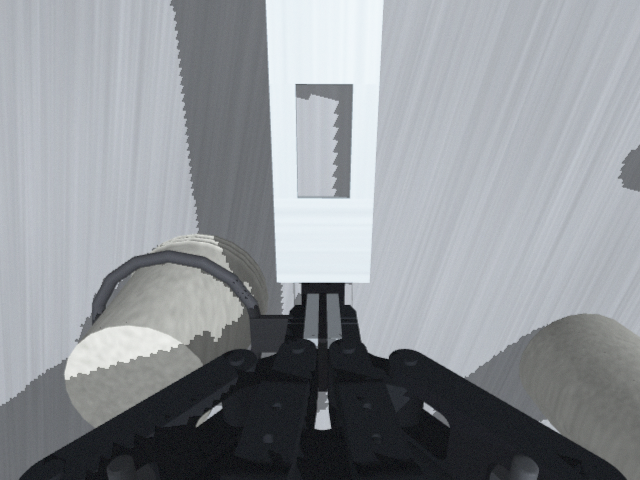

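```bash
python3 -m handwheel '[[0,-0.005,0,0,0,0,0],[0,-0.02,0,0,0,0,0],[0,-0.04,0,0,0,0,0],[0.03,0,0,0,0,0,0],[0.045,0,0,0,0,0,0],[0.045,0,0,0,0,0,0],[0,0,0,0,0,0,0]]'
python3 look.py w7;python3 -c "
from h import *
plan(W(-.13,0,.07),-1)"
```

```text
time: 9.62
tool_pos: [0.5476, -0.0679, 0.1499]
tcp_rot: [-1.308, 1.038, -1.04]
wrist_force: [-0.4, 0.2, -0.2]
width: 0.001
orange 1574 S med [-0.0142  0.0007  0.0917] 5% [-0.0243 -0.0067  0.0901] 95% [-0.0045  0.0083  0.093 ]
green 1784 S med [-0.0986  0.0019  0.0992] 5% [-0.1038 -0.0221  0.0613] 95% [-0.0967  0.0244  0.1007]
rail z 0.088 y range [-0.0118  0.0133] xmin -0.0442
  y edges at -0.045 [-0.0117  0.013 ]
  y edges at -0.033 [-0.0117  0.0132]
  y edges at -0.022 [-0.012   0.0133]
t 9.675 S [-0.1379  0.001   0.1497] F [-0.07 -0.93  0.01] w -0.001 q [-0.17  0.1   1.96  0.    1.09 -0.4 ]
shift(cur frame) [-0.0079  0.0797  0.001 ] shift(target frame) [-0.0079  0.0797  0.001 ] turn [-0.     -0.0011 -0.0007]
```

View pics/w7.png

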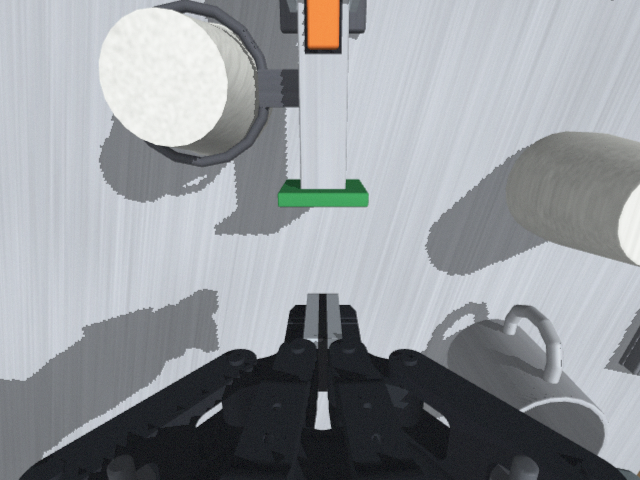

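```bash
python3 -m handwheel '[[0,0.03,0,0,0,0,0],[0,0.03,0,0,0,0,0],[0,0.018,0.001,0,0,0,0],[-0.008,0,0,0,0,0,0],[-0.006,0,0,0,0,0,0],[-0.004,0,0,0,0,0,0],[0,0,0,0,0,0,0]]'
python3 -m handwheel '[[-0.003,0,0,0,0,0,0],[-0.003,0,0,0,0,0,0],[-0.003,0,0,0,0,0,0],[0,0,0,0,0,0,0]]'
python3 look.py w8;python3 -c "
from h import *
plan(W(-.054,0,.07),-1)"
```

```text
time: 10.55
tool_pos: [0.5443, -0.0475, 0.0734]
tcp_rot: [-1.309, 1.035, -1.037]
wrist_force: [0.3, 0.1, -0.2]
width: -0.001
time: 11.05
tool_pos: [0.542, -0.0399, 0.0727]
tcp_rot: [-1.311, 1.035, -1.038]
wrist_force: [0.1, -4.5, 1.5]
width: -0.002
orange 3791 S med [-0.01    0.0007  0.0917] 5% [-0.0202 -0.0066  0.0903] 95% [-0.0007  0.0083  0.093 ]
green 5683 S med [-0.0933  0.0013  0.097 ] 5% [-0.0999 -0.0222  0.0583] 95% [-0.0926  0.0246  0.1004]
rail z 0.0879 y range [-0.0116  0.0133] xmin -0.0444
  y edges at -0.045 [-0.0115  0.0132]
  y edges at -0.033 [-0.0116  0.0132]
  y edges at -0.022 [-0.0119  0.0135]
t 11.1 S [-0.1109 -0.0002  0.0727] F [ 0.29 -5.79  1.42] w 0.0 q [-0.12  0.17  2.03 -0.    0.94 -0.35]
shift(cur frame) [-0.0569  0.0026 -0.0001] shift(target frame) [-0.0569  0.0027 -0.0002] turn [-0.0007  0.0018  0.0014]
```

View pics/w8.png

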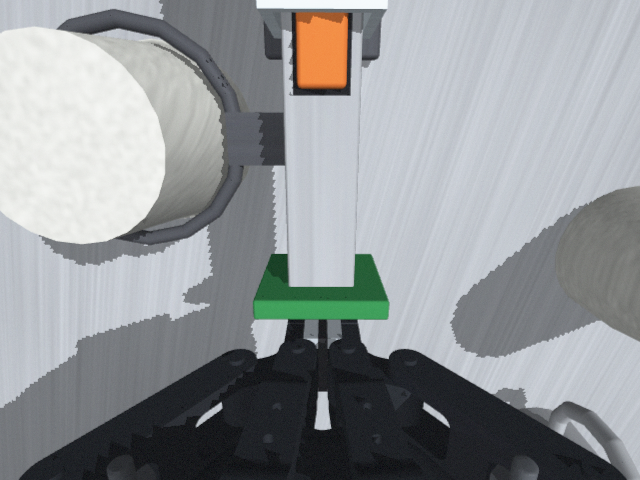

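```bash
python3 -m handwheel '[[-0.004,0,0,0,0,0,0],[-0.004,0,0,0,0,0,0],[-0.004,0,0,0,0,0,0],[-0.004,0,0,0,0,0,0]]'
python3 -m handwheel '[[-0.004,0,0,0,0,0,0],[-0.004,0,0,0,0,0,0],[-0.004,0,0,0,0,0,0],[-0.004,0,0,0,0,0,0]]'
python3 -m handwheel '[[-0.004,0,0,0,0,0,0],[-0.004,0,0,0,0,0,0],[-0.004,0,0,0,0,0,0],[0,0,0,0,0,0,0]]'
python3 look.py w9;python3 -c "
from h import *
plan(W(-.054,0,.07),-1)"
```

```text
time: 11.6
tool_pos: [0.5384, -0.0242, 0.0727]
tcp_rot: [-1.31, 1.035, -1.038]
wrist_force: [0.0, -5.5, 1.1]
width: 0.002
time: 12.1
tool_pos: [0.5347, -0.0086, 0.0727]
tcp_rot: [-1.31, 1.035, -1.038]
wrist_force: [1.1, -4.6, 1.5]
width: -0.001
time: 12.6
tool_pos: [0.5319, 0.0036, 0.0727]
tcp_rot: [-1.31, 1.036, -1.037]
wrist_force: [0.9, -4.0, 2.6]
width: -0.001
orange 2298 S med [0.042  0.0009 0.0918] 5% [ 0.0362 -0.0065  0.0905] 95% [0.0475 0.0082 0.0932]
green 5693 S med [-0.0488  0.0012  0.0971] 5% [-0.0553 -0.0223  0.0582] 95% [-0.048   0.0245  0.1004]
sleeve z 0.0954 y range [-0.0176  0.0191] xmin 0.0107
  y edges at 0.01 [-0.0176  0.019 ]
  y edges at 0.04 [-0.018   0.0192]
rail z 0.0876 y range [-0.0116  0.0133] xmin -0.0443
  y edges at -0.045 [-0.0115  0.0133]
  y edges at -0.033 [-0.0116  0.0133]
  y edges at -0.022 [-0.0116  0.0132]
t 12.65 S [-0.0663 -0.0003  0.0726] F [ 0.61 -3.83  2.31] w 0.0 q [-0.04  0.15  2.06 -0.    0.93 -0.27]
shift(cur frame) [-0.0123  0.0026 -0.0003] shift(target frame) [-0.0123  0.0026 -0.0003] turn [-0.0009  0.0016  0.0003]
```

View pics/w9.png

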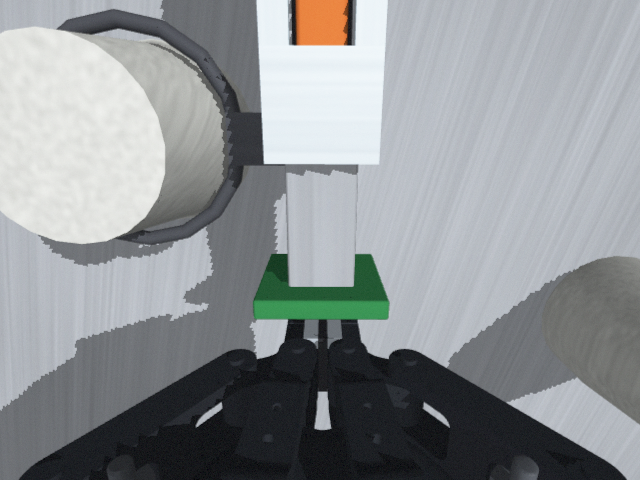

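```bash
python3 -m handwheel '[[-0.003,0,0,0,0,0,0],[-0.003,0,0,0,0,0,0],[-0.003,0,0,0,0,0,0],[0,0,0,0,0,0,0]]'
python3 look.py w10 | head -2
python3 -m handwheel '[[-0.001,0,0,0,0,0,0],[0,0,0,0,0,0,0]]'
python3 look.py w11|head -2
python3 -m handwheel '[[-0.001,0,0,0,0,0,0],[0,0,0,0,0,0,0]]'
python3 look.py w12|head -2
```

```text
time: 13.15
tool_pos: [0.5299, 0.0124, 0.0726]
tcp_rot: [-1.309, 1.036, -1.037]
wrist_force: [1.0, -3.6, 3.0]
width: 0.002
orange 3910 S med [0.0467 0.0009 0.0919] 5% [ 0.0363 -0.0065  0.0906] 95% [0.0563 0.0081 0.0933]
green 5705 S med [-0.0397  0.0012  0.0972] 5% [-0.0463 -0.0224  0.058 ] 95% [-0.039   0.0244  0.1004]
time: 13.45
tool_pos: [0.5296, 0.0133, 0.0726]
tcp_rot: [-1.31, 1.036, -1.037]
wrist_force: [2.5, -4.0, 3.1]
width: -0.002
orange 4074 S med [0.0473 0.0009 0.0919] 5% [ 0.0363 -0.0065  0.0905] 95% [0.0572 0.0081 0.0933]
green 5695 S med [-0.0388  0.0012  0.0969] 5% [-0.0454 -0.0223  0.0578] 95% [-0.038   0.0244  0.1004]
time: 13.75
tool_pos: [0.5287, 0.0149, 0.0721]
tcp_rot: [-1.309, 1.038, -1.036]
wrist_force: [1.1, -1.3, 0.1]
width: -0.002
orange 4651 S med [0.047  0.0008 0.0986] 5% [ 0.036  -0.0067  0.0971] 95% [0.057  0.0081 0.0999]
green 5710 S med [-0.037   0.001   0.0972] 5% [-0.0436 -0.0224  0.0583] 95% [-0.0363  0.0244  0.1004]
```

The button has popped: its top is now at 0.0986 m, up from 0.0919 m, and the push force has dropped. I'll back off and check.

```bash
python3 -m handwheel '[[0.005,0,0,0,0,0,0],[0.02,0,0,0,0,0,0],[0.03,0,0,0,0,0,0],[0,-0.04,0,0,0,0,0],[0,-0.06,0,0,0,0,0],[0,-0.05,0,0,0,0,0],[-0.03,0,0,0,0,0,0],[0,0,0,0,0,0,0]]'
python3 look.py w13
python3 - <<'E'
from h import *
from workcell import optics
for n in("side","scene"):
    c=optics.read_camera(n);cv2.imwrite(f"pics/{n}end.png",c["image"][:,:,::-1])
E
```

```text
time: 14.8
tool_pos: [0.5346, -0.0097, 0.2229]
tcp_rot: [-1.31, 1.035, -1.036]
wrist_force: [0.5, -0.2, -0.2]
width: -0.004
orange 1463 S med [0.0538 0.0005 0.0985] 5% [ 0.0365 -0.0068  0.097 ] 95% [0.0698 0.0084 0.1   ]
green 938 S med [-0.0392  0.0016  0.0993] 5% [-0.0439 -0.0221  0.0617] 95% [-0.0365  0.0242  0.1011]
sleeve z 0.0959 y range [-0.0179  0.0189] xmin 0.0113
  y edges at 0.01 [-0.0177  0.0188]
  y edges at 0.04 [-0.0179  0.0189]
  y edges at 0.07 [-0.0184  0.0192]
rail z 0.0883 y range [-0.0121  0.0132] xmin -0.0366
  y edges at -0.045 [-0.0203  0.0224]
  y edges at -0.033 [-0.012   0.0131]
  y edges at -0.022 [-0.0118  0.0129]
```

View pics/w13.png

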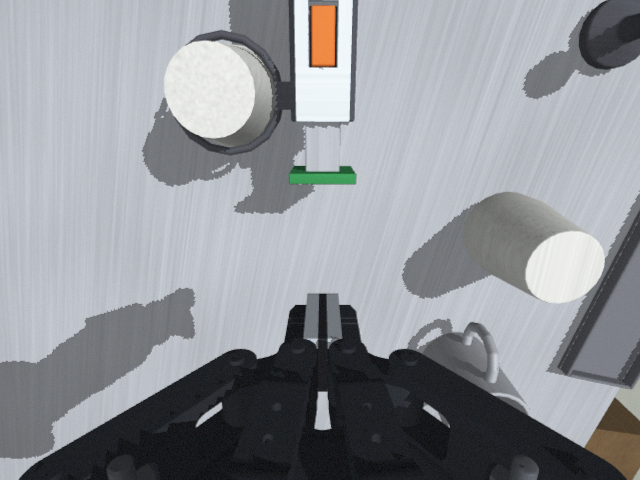

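View pics/sideend.png

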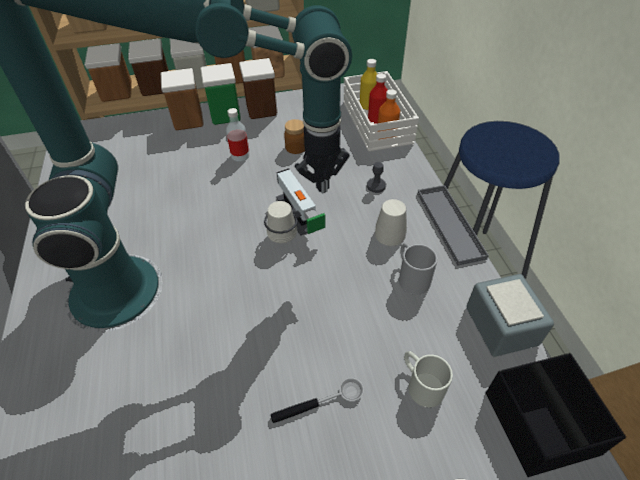

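The button stands proud in the slot (wrist picture about (322,36)), the plate is close to its locked place, and the other items are where they were. Handing in.

```bash
python3 -c "
from workcell import workorder
print(workorder.finish_job())"
```

```text
the job is handed in; nothing more can be done
None
```

The rail is back in its sleeve and locked, and I handed the job in at about 15 s of robot time.

**What I did**
- I pressed the rear half of the button flush with the closed fingertips, reading about 10 N.
- I dragged the rail about 59 mm, until the button's front was about 10 mm under the sleeve, and lifted off. The sleeve held the button about 4 mm proud of the rail.
- I pushed the green end plate at about 4–6 N until the button popped up and the force dropped, then backed off and raised the arm clear.

**Last checks**
- **Button:** its top is at 98.5 mm, about 10–11 mm above the rail's top at about 88 mm. It fills the slot, seen at stand x of about 36.5 to 70 mm.
- **End plate:** the outer face is at about x = -44 mm, against -43 mm for locked, which is within the catch's play.
- **Robot:** the wrist force is about zero, so the arm is touching nothing.
- **Other items:** the side picture shows them unmoved. I compared this by eye only.

**What disagreed**
- My first estimate of the sleeve mouth was about 1.5 mm off. I corrected it with the wrist camera.
- The rail started about 4–5 mm in, rather than fully drawn out.
- The cameras disagreed by 2–3 mm on the rail's height, so I set the press depth by force and by sight of the button against the rail.

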